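# Scan the pill tray's label

### The arm

A 6-joint arm with a two-finger parallel gripper is mounted at the origin on the work surface. World frame = base frame: x ahead of the robot, y to its left, z up, the work surface at z = 0. Lengths are in mm, angles in degrees, forces in N, time in s.
With the tool pointing down it reaches from about 350 to 850 mm from the base axis. Payload 8.1 kg.
Tool frame: the origin (TCP) lies midway between the tips of the shut fingers; the grasp point (between the pads) lies 19 mm behind it (r.pinch_z is the distance from the TCP to the grasp point, in mm); z points along the fingers, y is the line along which they close (so a half turn about z gives the same grasp; the last joint's range is limited). The gripper opens to 85 mm and grips with 20 to 120 N. Pads are 22 mm wide; open, the fingers measure 114 mm over their backs; the gripper's body (76 mm by 85 mm) begins 54 mm behind the grasp point. The pads swing forward as they close: fully open they stand 13 mm farther back than shut.
Start: joints at [71.597, 7.471, 85.268, -0, 87.261, -4.893], TCP at [140.15, 583.407, 231.292] pointing down, gripper open.
Joint ranges: [-169.43, 169.43], [-51.17, 129.36], [1.28, 143.12], [-76.62, 256.62], [0, 156.53], [-152.29, 152.29]. Speed limits (degrees/s): [136.94, 136.94, 159.86, 180, 180, 180].

### API

Orientations are given as [roll, pitch, yaw] about the fixed x, y, z axes, in that order (R = Rz(yaw) Ry(pitch) Rx(roll)).
In Python, from bench import r gives the robot as it stands.
- The arm moves only by the shell command python3 -m jog 'ROWS' [OPENING] [FORCE]. ROWS is JSON, one flat list of numbers, 6 for each row, row after row: the shift along the tool's x, y, z in m, then the turn, a rotation vector about the tool's x, y, z in rad. A call has 1 to 8 rows; each row is the pose to reach, as a shift and turn from the pose commanded when the call began, along the tool's axes at that moment; what a row does not reach only later rows make up. A row lasts 1/8 s, in which the tool goes at most 62.5 mm and 10.7 degrees, less where a joint would pass 70% of its speed; a pose out of reach is approached as far as the arm can. A call with a gripper value outside its range is refused whole. OPENING is the opening, from -1 (shut) to 1 (fully open), set as the call begins (- or left out, the last holds). The fingers move at their own pace and stop on an object; FORCE is the grip in N (left out, the last holds). Time passes only in rows, so rows that repeat a pose let the fingers close. It gives the time, the measured TCP pose, the force, the opening and the grip force at its end, in the units of the state.
- r.sense(): the state, without advancing time (a new reading comes with each control period).
- r.snapshot(name): name is "scene" or "top" or "wrist"; returns a dict with "pixels" (420x560x3 uint8, red, green, blue), "range_z" (420x560 float32, mm along the optical axis (not along the pixel's ray), 0 where there is no reading), "K" (3x3 intrinsics, pixels), "k1" (the pictures are not rectified: a ray, as slopes to the right and down, at radius r is drawn at 1 + k1 r^2 times it, then the intrinsics apply), "rvec" (rotation vector, rad) and "tvec" (3), from world to camera coordinates, as OpenCV has them. Camera axes: x right, y down, z forward; pixel columns grow to the right and rows downward; lengths in mm; the calibration is good to about 2 mm. A picture is of the moment at which its call begins.
- r.hand_in(): hands the job in; it is judged then, once.
Trained networks look in a picture, given as the dict that the camera call returned (one of the last four; its "shot" number tells which), for a name from the list of things; names that differ only in an ending like _2 or _b are one class to them, and where a whole thing is asked for, a point or a joint stands for the part that bears it (a point fixed in the world has none). Each returns a list of dicts, best first, with "score" (0 to 1); they miss things now and then, are a little off and sometimes report something else, mostly with a low value. They report only what shows in the picture. A call takes as long as a camera call. They do not tell look-alikes from the thing itself.
- r.look_for(picture, target): "bbox" ([left, top, right, bottom] in pixels, round what is visible of it).
- r.outline_of(picture, target): "region" (420x560 bool, what is visible of it) and "bbox" ([left, top, right, bottom] in pixels, round what is visible of it).
The state is a dict: "time": time; "joint_pos": joint angles; "qd": joint speeds; "joint_efforts": joint torques, N m; "tool_pos": TCP position; "tcp_rot": TCP orientation; "ft_force": force on the tool from outside, world axes, zero at the start; "wrist_torque": the same for the moment, N m; "finger_gap": finger opening in mm; "grip_force": force on a finger pad.
Only numpy, scipy, OpenCV 4.12 (cv2) and the standard library are available. Lean on these libraries where they do the work, as an engineer would, in place of code of your own. Each camera call takes 0.05 s, during which the arm holds its last target. There are 200 camera calls.

### The job

Pick up the handheld scanner and scan the barcode label on the front of the pill tray: point the scanner's window squarely at the middle of the label from about 100 mm away and hold it still there for at least one second. Then lay the scanner back on its charging pad as it was, window down and lengthwise on the pad. Do not scan the wire basket's label, touch neither tray nor basket, and leave the other things on the cart where they are.

Things in the scene. Friction and masses are not known exactly. Their poses are not given: they have to be found in the camera images.
- scanner: Loose white bridge-shaped scanner, 166 mm long, 0.2 kg: front head 56 x 52 x 62 mm high (x = 27 to 83 mm), a handle bar 34 mm wide and 28 mm high, underside 34 mm up, and a tail foot 22 x 34 mm (x = -83 to -61 mm). It rests on head and foot. Origin: mid underside; x: tail to head; z: up as it lies. The window is the head's lower face, looking along -z.
- scanner_grip (a point): Point inside the handle bar, at (-15, 0, 46) mm in the scanner's frame: where to take it, fingers closing along the scanner's y (34 mm). The bar is free for 88 mm along x. Axes as the scanner's.
- scanner_window (a point): Middle of the scanner's window, at (55, 0, 0) mm in the scanner's frame. Axes as the scanner's.
- scanner_aim (a point): The point 100 mm straight out of the window, at (55, 0, -100) mm in the scanner's frame: it should lie on the middle of the label. Axes as the scanner's.
- charge_pad: Fixed flat black rubber charging pad, 220 x 100 x 6 mm, on which the scanner lies. Origin: centre of its underside, on the cart top; x: along its long side.
- pill_tray: Fixed purple pill tray, an open box 70 x 190 x 36 mm with seven compartments side by side. Origin: centre of its underside; y: along its length; front faces -x, with a sloping label plate.
- tray_label: Paper label 46 x 100 mm with black bars on a metal plate 60 x 120 mm that slopes 35 degrees from level. Origin: centre of its face, 64 mm in front of the tray's origin, 32 mm above the cart top. z: straight out of the face (up and to the front of the tray); y: along its long side; x: up the slope. This is the label to scan.
- basket: Fixed steel wire basket with two hooks at the back, 76 x 190 mm and 90 mm high (hooks to 118 mm), holding three rolls. Origin: centre of its underside; front faces -x, with a sloping label plate like the tray's.
- basket_label: Paper label 46 x 100 mm with black bars on a metal plate 60 x 120 mm that slopes 35 degrees from level. Origin: centre of its face, 64 mm in front of the basket's origin, 32 mm above the cart top. z: straight out of the face (up and to the front of the basket); y: along its long side; x: up the slope. Not to be scanned.
- jar: Loose white ceramic jar with knobbed lid, 80 mm across, 104 mm high. Origin: centre of its underside.
- med_cup: Loose small steel cup, 42 mm across, 32 mm high. Origin: centre of its underside.
- pill_bottle: Loose brown pill bottle, 46 mm across, 85 mm high. Origin: centre of its underside.
- mug: Loose white mug, 76 mm across, 90 mm high. Origin: centre of its underside.
- comb: Loose black plastic comb, 170 x 34 x 6 mm. Origin: mid underside; x: along it.
- tweezer: Loose steel tweezer with grey silicone tips, about 140 mm long, 9 mm high. Origin: mid underside; x: towards the tips.
Things that resemble listed ones, but are neither listed nor needed, are in the scene too. Leave any orange look-alike of the scanner alone.

How it is judged:
By the outcome, as a careful person would: the job done as asked, in the order asked, and still so for the second after the job is handed in, with the robot touching nothing.
It also fails if it takes over 48 s, if anything falls off the work surface, if the arm or the gripper's body presses on something with over 40 N, if the wrist force passes 120 N, or if a joint passes its speed limit or range.

## Working session

There is one attempt and no reset: what is moved stays moved. The work goes in short steps, Python scripts to look and compute and a shell command to move; the robot and the scene stay as the last step left them, time stands still between calls to the robot, and variables do not carry over. Pictures are saved under pics/ and viewed, at most 10 in all, crops included, and the job is handed in when it is done.

```bash
mkdir -p pics; ls; cat > h.py <<'E'
import numpy as np, cv2
from scipy.spatial.transform import Rotation as R
from bench import r
def cloud(p):
    K=np.array(p["K"],float); v,u=np.mgrid[0:420,0:560]
    k1=float(p["k1"])
    pts=np.stack([u,v],-1).reshape(-1,1,2).astype(np.float64)
    n=cv2.undistortPoints(pts,K,np.array([k1,0,0,0,0.])).reshape(420,560,2)
    z=p["range_z"].astype(float)
    c=np.dstack([n*z[...,None],z])
    Rm=cv2.Rodrigues(np.array(p["rvec"],float))[0]
    w=(c-np.array(p["tvec"],float).ravel())@Rm
    w[z<=0]=np.nan
    return w
def proj(p,X):
    return cv2.projectPoints(np.array(X,float).reshape(-1,1,3),np.array(p["rvec"],float),np.array(p["tvec"],float),np.array(p["K"],float),np.array([float(p["k1"]),0,0,0,0.]))[0].reshape(-1,2)
def save(p,name,crop=None,s=1):
    im=p["pixels"][...,::-1]
    if crop: a,b,c,d=crop; im=im[b:d,a:c]
    cv2.imwrite("pics/"+name,cv2.resize(im,None,fx=s,fy=s,interpolation=cv2.INTER_CUBIC))
E
python3 - <<'E'
from h import *
for n in("scene","top"):
    p=r.snapshot(n); save(p,n+"0.png",s=1.4); w=cloud(p)
    for t in("scanner","charge_pad","pill_tray","tray_label","basket","basket_label","jar","med_cup","pill_bottle","mug","comb","tweezer"):
        for o in r.outline_of(p,t)[:3]:
            m=o["region"]; q=w[m]; q=q[~np.isnan(q[:,0])]
            print(n,t,round(o["score"],2),np.round(o["bbox"]),np.round(np.median(q,0)) if len(q) else None, np.round(np.percentile(q,[3,97],axis=0)).tolist() if len(q) else 0)
E
```

```text
pics
scene scanner 0.88 [386. 194. 438. 242.] [261. 277.  59.] [[227.0, 175.0, 10.0], [273.0, 334.0, 66.0]]
scene scanner 0.62 [226. 150. 284. 176.] [ 512. -176.   59.] [[425.0, -220.0, 12.0], [570.0, -137.0, 67.0]]
scene scanner 0.59 [288. 183. 343. 228.] [453.  79.  65.] [[405.0, -13.0, 13.0], [495.0, 135.0, 73.0]]
scene charge_pad 0.61 [274. 196. 350. 239.] [471.  68.   7.] [[387.0, -32.0, 1.0], [522.0, 159.0, 12.0]]
scene pill_tray 0.93 [163. 157. 222. 213.] [ 697. -237.   24.] [[627.0, -343.0, 0.0], [752.0, -152.0, 48.0]]
scene tray_label 0.59 [189. 162. 222. 188.] [ 650. -232.   35.] [[624.0, -292.0, 16.0], [677.0, -180.0, 51.0]]
scene basket 0.65 [250. 248. 321. 318.] [666. 229.  57.] [[591.0, 140.0, -0.0], [721.0, 306.0, 97.0]]
scene basket_label 0.94 [283. 257. 321. 288.] [614. 210.  40.] [[578.0, 158.0, 4.0], [643.0, 266.0, 94.0]]
scene jar 0.69 [199. 225. 228. 263.] [764.  21.  85.] [[727.0, -25.0, 15.0], [794.0, 42.0, 103.0]]
scene med_cup 0.77 [242. 218. 256. 237.] [635.  -3.  18.] [[619.0, -16.0, 2.0], [653.0, 23.0, 35.0]]
scene pill_bottle 0.7 [359. 316. 383. 348.] [58
[... 1516 characters left out ...]
label 0.62 [233. 205. 286. 240.] [447.  64.  69.] [[408.0, -18.0, 58.0], [484.0, 125.0, 75.0]]
top jar 0.91 [261. 110. 289. 140.] [749.   4.  86.] [[720.0, -32.0, 25.0], [790.0, 38.0, 103.0]]
top med_cup 0.58 [266. 158. 283. 173.] [638.   2.  12.] [[617.0, -14.0, 0.0], [651.0, 21.0, 34.0]]
top pill_bottle 0.54 [120. 177. 140. 194.] [569. 446.  78.] [[551.0, 432.0, -0.0], [591.0, 491.0, 91.0]]
top mug 0.73 [417. 162. 450. 197.] [ 575. -491.   43.] [[534.0, -520.0, 2.0], [630.0, -449.0, 93.0]]
top comb 0.65 [377. 198. 395. 248.] [ 451. -351.    5.] [[372.0, -377.0, -3.0], [525.0, -327.0, 13.0]]
top tweezer 0.61 [162. 242. 167. 245.] [389. 349.   8.] [[388.0, 348.0, -1.0], [394.0, 352.0, 12.0]]
```

View pics/scene0.png

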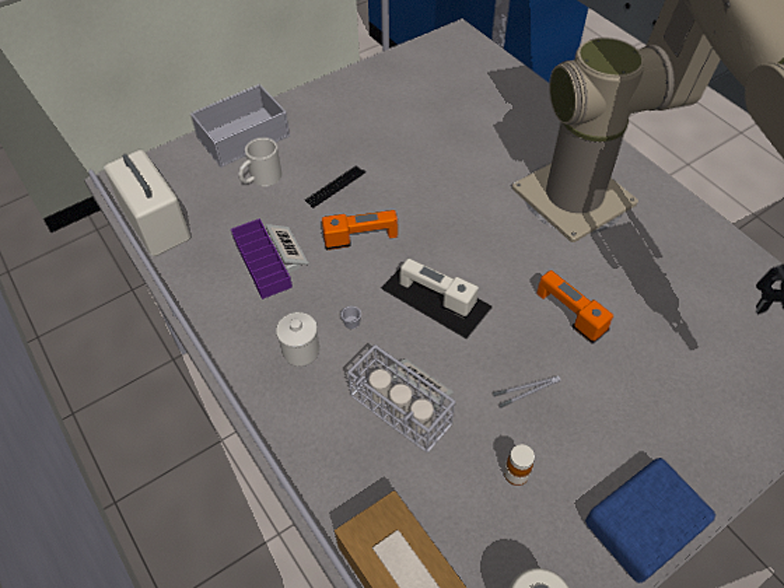

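View pics/top0.png

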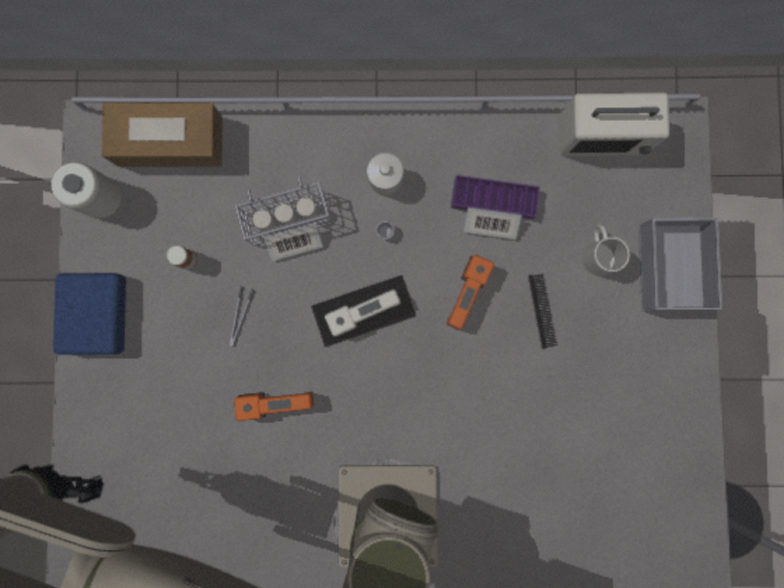

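Candidates for the scanner (top0, in 1.4x pixels): white on the black pad at (363,310), orange at (470,292), and orange at (273,404). The white one fits because it is white and lies on the charging pad; the orange ones are look-alikes. The purple tray's label is at (492,224). The basket's label, at (295,243), is not to be scanned. I'll confirm with a crop and measure.

```bash
cat >> h.py <<'E'
def rect(q):
    (c,s,a)=cv2.minAreaRect(q[:,:2].astype(np.float32)); b=cv2.boxPoints((c,s,a)); e=b[1]-b[0]; f=b[2]-b[1]
    L=e if np.linalg.norm(e)>np.linalg.norm(f) else f
    return np.round(c,1),np.round(sorted(s),1),round(np.degrees(np.arctan2(L[1],L[0]))%180,1)
def near(w,x,y,d): return np.hypot(w[...,0]-x,w[...,1]-y)<d
def label(w,px):
    "fit the white plate plane"
E
python3 - <<'E'
from h import *
p=r.snapshot("top"); save(p,"crop1.png",(200,110,420,260),3.5); w=cloud(p)
g=p["pixels"].astype(int).sum(-1)
m=near(w,452,60,130)
print("scanner",rect(w[m&(w[...,2]>30)]))
print("pad",rect(w[m&(g<150)&(w[...,2]<20)]))
for t in("pill_tray","tray_label"):
    q=w[r.outline_of(p,t)[0]["region"]];q=q[~np.isnan(q[:,0])]; print(t,rect(q))
    if t=="tray_label":
        c=q.mean(0);n=np.linalg.svd(q-c)[2][2];n*=np.sign(n[2]);print(c,n,np.degrees(np.arccos(n[2])),np.degrees(np.arctan2(n[1],n[0])))
s=r.sense();print({k:np.round(v,2) for k,v in s.items()})
q=r.snapshot("wrist");Rm=cv2.Rodrigues(np.array(q["rvec"],float))[0]
C=-Rm.T@np.ravel(q["tvec"]); T=R.from_euler("xyz",s["tcp_rot"],degrees=True)
print("cam in tool",T.inv().apply(C-s["tool_pos"]),"axes",(T.inv().as_matrix()@Rm.T).round(2), q["K"][0][0])
E
```

```text
scanner (array([450.2,  52.1]), array([ 52. , 165.3]), np.float32(113.0))
pad (array([453.9,  52. ]), array([ 96.5, 215.5]), np.float32(108.9))
pill_tray (array([ 689. , -246.8]), array([135.8, 198.9]), np.float32(80.8))
tray_label (array([ 649.3, -241.1]), array([ 55.1, 126. ]), np.float32(81.1))
[ 648.83684762 -237.42029158   34.5196436 ] [-0.57082525  0.09289446  0.8157997 ] 35.33348880578848 170.756877379665
{'time': np.float64(1.45), 'joint_pos': array([71.6 ,  7.47, 85.27,  0.  , 87.26, -4.89]), 'qd': array([-0.03,  0.01, -0.14,  0.  , -0.1 ,  0.01]), 'joint_efforts': array([  0.  , -56.93, -50.09,   0.  ,   0.  ,   0.  ]), 'tool_pos': array([140.13, 583.4 , 231.28]), 'tcp_rot': array([-180.  ,   -0.  ,  166.49]), 'ft_force': array([ 0.29, -0.1 ,  0.42]), 'wrist_torque': array([-0.05,  0.01,  0.01]), 'grip_force': np.float64(0.0), 'finger_gap': np.float64(85.5)}
cam in tool [  71.5287773    -0.35668225 -141.78599003] axes [[ 0.   -0.96 -0.28]
 [ 1.    0.    0.  ]
 [-0.   -0.28  0.96]] 346.0714221608769
```

View pics/crop1.png

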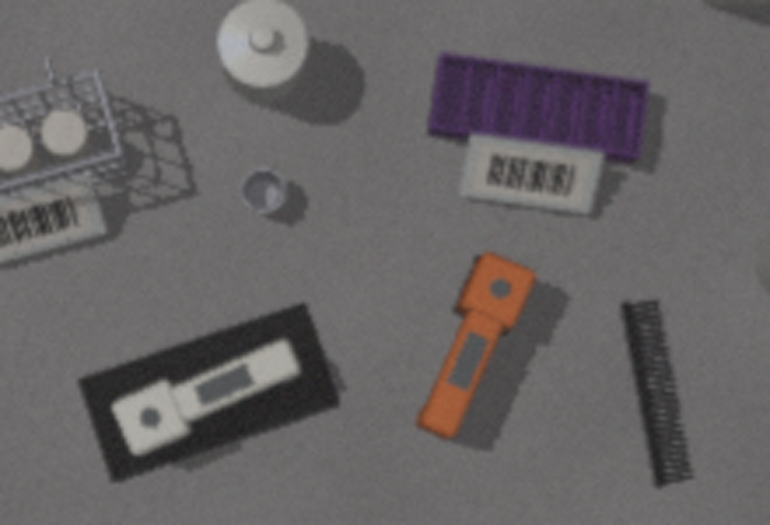

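The crop shows the white scanner on the black pad, head at (150,420) and tail at (290,360). The tray label is at (530,178), and the orange look-alike at (475,345) is off the pad. Next I'll compute the viewing move.

```bash
cat >> h.py <<'E'
def go(pos,rot):
    "rot: Rotation; prints shift m and rotvec rad in tool axes"
    s=r.sense(); T=R.from_euler("xyz",s["tcp_rot"],degrees=True)
    d=T.inv().apply(np.array(pos,float)-s["tool_pos"])/1000; v=(T.inv()*rot).as_rotvec()
    print("shift",np.round(d,4),"rot",np.round(v,4),"dist",round(np.linalg.norm(d),4),"deg",round(np.degrees(np.linalg.norm(v)),1))
down=lambda yaw:R.from_euler("xyz",[180,0,yaw],degrees=True)
E
python3 -c "
from h import *
go([440,45,290],down(112))"
```

```text
shift [-0.4173 -0.4534 -0.0587] rot [ 0.    -0.     0.951] dist 0.619 deg 54.5
```

```bash
python3 -m jog '[-0.417,-0.453,-0.059,0,0,0.951,-0.417,-0.453,-0.059,0,0,0.951,-0.417,-0.453,-0.059,0,0,0.951,-0.417,-0.453,-0.059,0,0,0.951,-0.417,-0.453,-0.059,0,0,0.951,-0.417,-0.453,-0.059,0,0,0.951,-0.417,-0.453,-0.059,0,0,0.951,-0.417,-0.453,-0.059,0,0,0.951]' 1 40
python3 -c "
from h import *
go([440,45,290],down(112))"
```

```text
time: 2.5
tool_pos: [383.0, 146.8, 279.6]
tcp_rot: [179.9, 0.0, 112.0]
ft_force: [1.3, 0.7, 0.2]
finger_gap: 84.9
grip_force: 0.0
shift [-0.1157  0.0147 -0.0104] rot [0.0015 0.0001 0.0002] dist 0.1171 deg 0.1
```

```bash
python3 -m jog '[-0.116,0.015,-0.01,0,0,0,-0.116,0.015,-0.01,0,0,0,-0.116,0.015,-0.01,0,0,0,-0.116,0.015,-0.01,0,0,0]'
python3 - <<'E'
from h import *
p=r.snapshot("wrist"); save(p,"w1.png",s=1.4); w=cloud(p)
g=p["pixels"].astype(int); b=g.min(-1); z=w[...,2]
m=near(w,450,55,130)&(z>45)&(z<85)
q=w[m]; print("scanner",rect(q),len(q),np.percentile(q[:,2],[5,50,95]))
# handle vs head
c=np.array([450,52]);d=np.array([np.cos(np.radians(112.)),np.sin(np.radians(112.))])
t=(w[...,:2]-c)@d
for a,e in((-90,15),(35,90)):
    k=m&(t>a)&(t<e)&(z>60); print(a,e,rect(w[k]),np.median(w[k][:,2]))
k=near(w,454,52,140)&(g.sum(-1)<150)&(z<20)&(z>0); print("pad",rect(w[k]),np.median(w[k][:,2]))
for o in r.outline_of(p,"scanner")[:2]: print(o["score"],o["bbox"])
E
```

```text
time: 3.0
tool_pos: [439.5, 46.7, 288.9]
tcp_rot: [-180.0, -0.0, 111.9]
ft_force: [0.2, 0.7, 0.6]
finger_gap: 85.4
grip_force: 0.0
scanner (array([451.5,  51. ]), array([ 50.3, 165.1]), np.float32(113.6)) 5544 [63.39705504 66.91615118 69.00009454]
-90 15 (array([465.2,  21. ]), array([33.7, 99.1]), np.float32(113.3)) 67.08786789309224
35 90 (array([427.7, 105.4]), array([46.5, 50.3]), np.float32(23.6)) 66.92338934792632
pad (array([454.1,  52.1]), array([ 98.7, 218.3]), np.float32(108.6)) 5.079496131472032
0.87 [197.3, 286.9, 304.7, 375.7]
0.84 [266.1, 98.0, 315.9, 250.1]
```

View pics/w1.png

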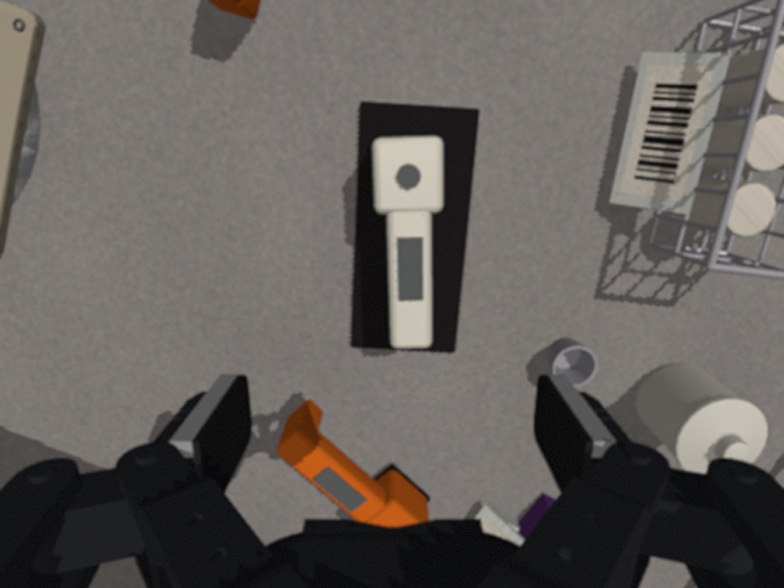

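The wrist view (1.4x pixels) shows the scanner with its head at (408,175) and its handle at (410,280), on the pad skewed about 5 degrees to it. Both orange ones are elsewhere.

```bash
python3 -c "
from h import *
go([457.5,37.2,30],down(113.4))"
```

```text
shift [-0.0166  0.0129  0.2589] rot [-0.     -0.0004 -0.0231] dist 0.2597 deg 1.3
```

```bash
python3 -m jog '[-0.016,0.013,0.05,0,0,-0.023,-0.016,0.013,0.1,0,0,-0.023,-0.016,0.013,0.14,0,0,-0.023,-0.016,0.013,0.17,0,0,-0.023,-0.016,0.013,0.17,0,0,-0.023]'
python3 -c "
from h import *
go([457.5,37.2,30],down(113.4))"
```

```text
time: 3.72
tool_pos: [455.2, 38.1, 116.5]
tcp_rot: [-179.7, -0.1, 113.5]
ft_force: [-0.6, 0.3, 0.3]
finger_gap: 85.4
grip_force: 0.0
shift [-0.0019  0.0022  0.0865] rot [-0.0049 -0.0024  0.001 ] dist 0.0865 deg 0.3
```

```bash
python3 -m jog '[-0.001,0.002,0.04,0,0,0,-0.001,0.002,0.07,0,0,0,-0.001,0.002,0.085,0,0,0,-0.001,0.002,0.087,0,0,0,-0.001,0.002,0.087,0,0,0]'; python3 -c "
from h import *
s=r.sense();print(s['tool_pos'],s['tcp_rot'])"
python3 -m jog '[0,0,0,0,0,0,0,0,0,0,0,0,0,0,0,0,0,0,0,0,0,0,0,0,0,0,0,0,0,0,0,0,0,0,0,0]' -1 60
```

```text
time: 4.35
tool_pos: [461.2, 36.7, 33.5]
tcp_rot: [179.9, 0.1, 113.3]
ft_force: [0.4, -0.6, 0.1]
finger_gap: 85.5
grip_force: 0.0
[461.18530877  36.71020788  33.49758476] [1.79889889e+02 5.06723482e-02 1.13337075e+02]
time: 5.1
tool_pos: [460.6, 36.5, 32.6]
tcp_rot: [179.9, 0.0, 113.3]
ft_force: [-0.9, -0.4, 6.0]
finger_gap: 33.1
grip_force: 60.6
```

```bash
python3 -m jog '[0,0,-0.01,0,0,0,0,0,-0.03,0,0,0,0,0,-0.06,0,0,0,0,0,-0.1,0,0,0,0,0,-0.14,0,0,0,0,0,-0.165,0,0,0,0,0,-0.17,0,0,0,0,0,-0.17,0,0,0]'
python3 - <<'E'
from h import *
p=r.snapshot("wrist"); save(p,"w2.png",s=1.4); w=cloud(p); s=r.sense()
T=R.from_euler("xyz",s["tcp_rot"],degrees=True)
q=T.inv().apply((w.reshape(-1,3)-s["tool_pos"])); w2=q.reshape(w.shape)
b=p["pixels"].min(-1)
m=(w2[...,2]<10)&(w2[...,2]>-60)&(w2[...,0]>25)&(w2[...,0]<120)&(abs(w2[...,1])<40)&(b>70)
k=w2[m]; print(len(k),np.percentile(k,[2,50,98],axis=0).round(1))
t=k[k[:,2]<np.percentile(k[:,2],50)+3]; print("top",rect(t))
c=t.mean(0); n=np.linalg.svd(t-c,full_matrices=False)[2][2]; print("n",n.round(3), c.round(1))
print(s["tool_pos"],s["finger_gap"],s["ft_force"])
E
```

```text
time: 6.1
tool_pos: [459.6, 36.6, 201.3]
tcp_rot: [-180.0, -0.0, 113.3]
ft_force: [-0.4, 0.3, -2.0]
finger_gap: 33.5
grip_force: 59.9
35424 [[ 27.6 -23.7 -37.7]
 [ 69.    0.1 -35.1]
 [ 97.1  23.5 -31.1]]
top (array([61.7, -0.1]), array([50. , 73.4]), np.float32(179.9))
n [-0.  0. -1.] [ 67.   -0.  -35.1]
[459.22316847  36.58448904 200.55871523] 33.22646121817837 [-0.15683362  0.8023632  -2.8669143 ]
```

View pics/w2.png

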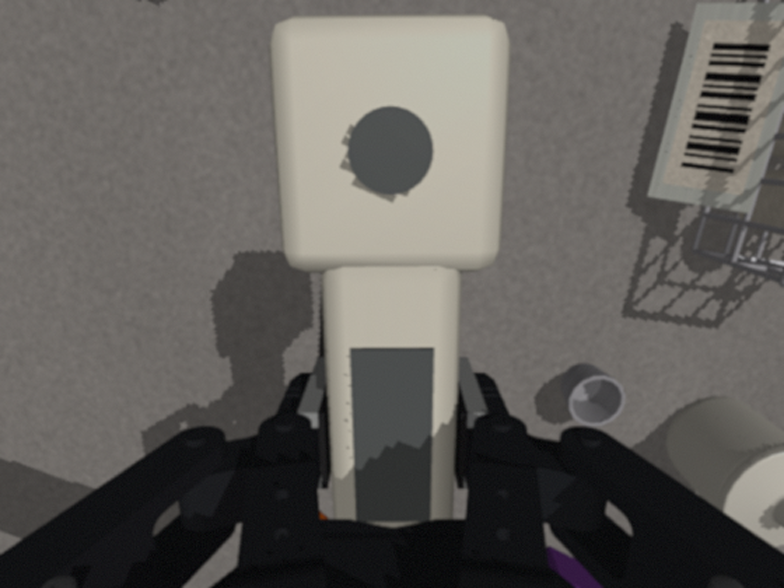

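The scanner is held squarely: its head is at (390,145) and the handle sits between the fingers. On the way I'll hover beside the tray label so that the wrist camera can measure it.

```bash
python3 -c "
from h import *
go([490,-294,235],down(81))"
```

```text
shift [-0.3157 -0.1027 -0.0345] rot [-2.100e-03 -3.000e-04  5.641e-01] dist 0.3338 deg 32.3
```

```bash
python3 -m jog '[-0.016,-0.005,-0.002,0,0,0.03,-0.06,-0.02,-0.007,0,0,0.11,-0.12,-0.04,-0.014,0,0,0.22,-0.18,-0.06,-0.02,0,0,0.33,-0.24,-0.08,-0.027,0,0,0.44,-0.29,-0.095,-0.032,0,0,0.52,-0.31,-0.102,-0.034,0,0,0.56,-0.316,-0.103,-0.034,0,0,0.564]'
python3 -m jog '[0,0,0,0,0,0,0,0,0,0,0,0]'
python3 - <<'E'
from h import *
p=r.snapshot("wrist"); save(p,"w3.png",s=1.4); w=cloud(p)
def fit(p,w):
  for t in("tray_label",):
    for o in r.outline_of(p,t)[:2]:
        m=cv2.erode(o["region"].astype(np.uint8),np.ones((3,3)))>0
        q=w[m];q=q[~np.isnan(q[:,0])]
        c=np.median(q,0);u,_,vt=np.linalg.svd(q-c,full_matrices=False);n=vt[2]*np.sign(vt[2][2])
        k=abs((q-c)@n)<3; q=q[k];c=q.mean(0);n=np.linalg.svd(q-c,full_matrices=False)[2][2];n*=np.sign(n[2])
        y=np.cross([0,0,1],n);y/=-np.linalg.norm(y); y*=np.sign(y[1]); x=np.cross(y,n)
        ab=np.stack([(q-c)@x,(q-c)@y],1); rc=cv2.minAreaRect(ab.astype(np.float32))
        C=c+rc[0][0]*x+rc[0][1]*y
        print(round(o["score"],2),np.round(o["bbox"]),"C",C.round(1),"tilt",np.degrees(np.arccos(n[2])).round(1),"az",np.degrees(np.arctan2(n[1],n[0])).round(1),"rect",np.round(rc,1) if 0 else rc)
fit(p,w); t=r.snapshot("top"); fit(t,cloud(t)); t=r.snapshot("scene"); fit(t,cloud(t))
print(r.sense()["tool_pos"],r.sense()["tcp_rot"])
E
```

```text
time: 7.15
tool_pos: [489.7, -295.5, 234.9]
tcp_rot: [-179.9, -0.1, 80.9]
ft_force: [0.0, 0.3, -2.7]
finger_gap: 33.3
grip_force: 60.0
time: 7.4
tool_pos: [490.6, -292.9, 235.8]
tcp_rot: [-180.0, -0.0, 81.1]
ft_force: [0.4, 0.7, -2.0]
finger_gap: 33.4
grip_force: 60.0
0.36 [361. 290. 401. 397.] C [ 580.9 -480.8   52.2] tilt 89.9 az 175.8 rect ((4.298496246337891, -2.426654815673828), (31.56177520751953, 108.29815673828125), 42.93510055541992)
0.76 [332. 151. 372. 171.] C [ 648.9 -238.4   34.8] tilt 35.8 az 171.7 rect ((-0.8398151397705078, 3.574493408203125), (112.57174682617188, 57.441287994384766), 88.95925903320312)
0.36 [321. 124. 384. 169.] C [ 690.4 -246.1   20.2] tilt 17.4 az -6.1 rect ((-17.22856903076172, -6.491249084472656), (180.79417419433594, 113.92536926269531), 87.82682800292969)
0.94 [186. 160. 223. 187.] C [ 650.6 -235.2   35.6] tilt 35.7 az 171.5 rect ((0.015466690063476562, -4.396598815917969), (117.07684326171875, 57.546966552734375), 88.99468994140625)
[ 490.65040172 -293.86541286  236.16346308] [1.79987355e+02 5.54742814e-03 8.10556073e+01]
```

View pics/w3.png

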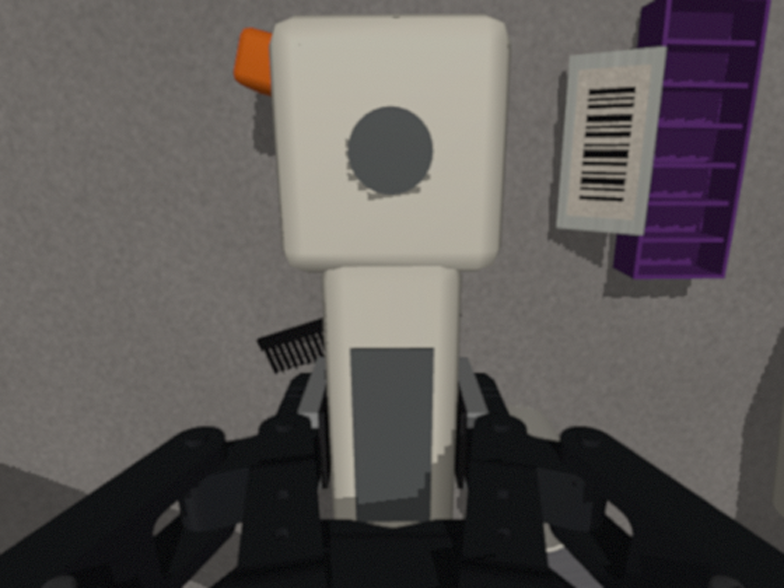

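The tray label shows at about (610,142) and the purple tray to its right; the network missed the label in this view. I'll fit the plate from depth and colour in that region.

```bash
python3 - <<'E'
from h import *
p=r.snapshot("wrist"); w=cloud(p); g=p["pixels"].astype(int)
m=np.zeros((420,560),bool); m[28:172,392:480]=1
purple=(g[...,0]-g[...,1]>25)
m0=m&~purple&(w[...,2]>9)&(w[...,2]<60)&near(w,649,-238,75)
q=w[m0]; c=np.median(q,0)
for _ in range(4):
    n=np.linalg.svd(q-c,full_matrices=False)[2][2]; q=w[m0]; q=q[abs((q-c)@n)<3]; c=q.mean(0)
n*=np.sign(n[2]); y=np.cross(n,[0,0,1.]); y/=np.linalg.norm(y); y*=np.sign(y[1]); x=np.cross(y,n)
M=m0&(abs((w-c)@n)<3)
def rc(M):
    q=w[M]; ab=np.stack([(q-c)@x,(q-c)@y],1); k=cv2.minAreaRect(ab.astype(np.float32)); return k,(c+k[0][0]*x+k[0][1]*y).round(1)
print("plate",len(q),rc(M),"tilt",np.degrees(np.arccos(n[2])),"az",np.degrees(np.arctan2(n[1],n[0])))
paper=M&(g[...,0]-g[...,2]>8); print("paper",paper.sum(),rc(paper))
bars=M&(g.sum(-1)<180); print("bars",bars.sum(),rc(bars))
E
```

```text
plate 8384 (((-1.6800289154052734, -2.5748863220214844), (120.71186828613281, 60.9971923828125), 89.85184478759766), array([ 648.2, -239.5,   31.5])) tilt 34.82604818912623 az 171.50956612747498
paper 4692 (((-1.836721420288086, -2.753368377685547), (101.90332794189453, 48.07197189331055), 89.49652099609375), array([ 648.1, -239.7,   31.4]))
bars 686 (((-1.4314498901367188, -2.977642059326172), (73.5396728515625, 28.492816925048828), 89.8848648071289), array([ 648.4, -239.9,   31.6]))
```

```bash
cat >> h.py <<'E'
L=np.array([648.3,-239.6,31.8]); RL=R.from_euler("z",-8.5,degrees=True)*R.from_euler("y",-35,degrees=True)
_m=RL.as_matrix(); n=_m[:,2]; RT=R.from_matrix(np.stack([_m[:,1],_m[:,0],-n],1))
AIM=np.array([70.5,0,126.9])
def scan_tcp(extra=0): return L-RT.apply(AIM)+n*extra
def check():
    s=r.sense();T=R.from_euler("xyz",s["tcp_rot"],degrees=True)
    a=s["tool_pos"]+T.apply(AIM); print("aim err in label frame",RL.inv().apply(a-L).round(1),"deg",np.degrees((RT.inv()*T).as_rotvec()).round(2),"t",s["time"])
E
python3 -c "
from h import *
print(n,scan_tcp())
go(scan_tcp(50),RT)"
```

```text
[-0.56727619  0.08478     0.81915204] [ 565.89208745 -298.56703696  135.75039442]
shift [0.007  0.0464 0.0595] rot [-0.6106  0.0026 -0.0078] dist 0.0757 deg 35.0
```

```bash
python3 -m jog '[0.001,0.005,0.006,-0.06,0,-0.001,0.002,0.014,0.018,-0.18,0.001,-0.002,0.004,0.025,0.032,-0.33,0.001,-0.004,0.006,0.036,0.046,-0.47,0.002,-0.006,0.007,0.043,0.056,-0.57,0.002,-0.007,0.007,0.046,0.0595,-0.61,0.003,-0.008,0.007,0.046,0.0595,-0.61,0.003,-0.008]'
python3 -c "
from h import *
check();go(scan_tcp(0),RT)"
```

```text
time: 8.62
tool_pos: [536.0, -294.2, 175.3]
tcp_rot: [145.2, -0.1, 81.5]
ft_force: [0.7, 0.4, -2.0]
finger_gap: 33.5
grip_force: 60.2
aim err in label frame [-2.3  0.  49.7] deg [0.16 0.05 0.08] t 8.625
shift [0.     0.0022 0.0497] rot [-0.0027 -0.0008 -0.0014] dist 0.0497 deg 0.2
```

```bash
python3 -m jog '[0,0.001,0.01,0,0,0,0,0.001,0.025,0,0,0,0,0.002,0.04,0,0,0,0,0.002,0.048,0,0,0,0,0.002,0.05,0,0,0,0,0.002,0.05,0,0,0,0,0.002,0.05,0,0,0]'
python3 - <<'E'
from h import *
check()
p=r.snapshot("scene"); save(p,"scan.png",(140,100,340,250),4); 
check();go(scan_tcp(0),RT)
E
```

```text
time: 9.5
tool_pos: [567.1, -299.4, 137.2]
tcp_rot: [145.0, 0.0, 81.5]
ft_force: [-0.0, -0.1, -1.5]
finger_gap: 33.3
grip_force: 60.2
aim err in label frame [ 1.9 -0.6  0.5] deg [ 0.02 -0.01  0.02] t 9.5
aim err in label frame [ 1.9 -0.6  0.5] deg [ 0.01 -0.01  0.01] t 9.55
shift [ 0.0006 -0.0019  0.0005] rot [-0.0002  0.0003 -0.0002] dist 0.0021 deg 0.0
```

View pics/scan.png

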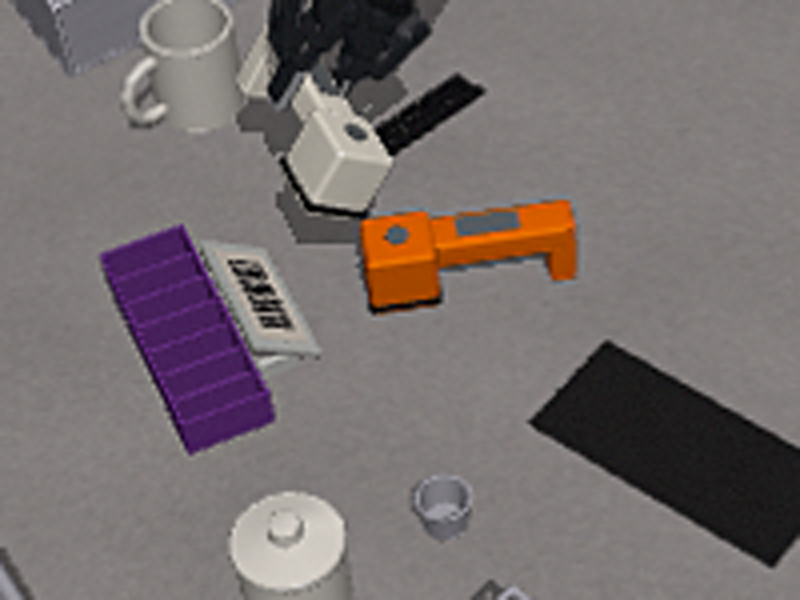

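The head's window (black rim, around (330,205)) faces the tray label at (262,290). Clearance from the orange scanner is fine. I'll trim the last 2 mm and hold.

```bash
python3 -m jog '[0.0006,-0.0019,0.0005,0,0,0,0.0006,-0.0019,0.0005,0,0,0,0.0006,-0.0019,0.0005,0,0,0,0.0006,-0.0019,0.0005,0,0,0,0.0006,-0.0019,0.0005,0,0,0,0.0006,-0.0019,0.0005,0,0,0,0.0006,-0.0019,0.0005,0,0,0,0.0006,-0.0019,0.0005,0,0,0]'; python3 -c "
from h import *
check()"
python3 -m jog '[0,0,0,0,0,0,0,0,0,0,0,0,0,0,0,0,0,0,0,0,0,0,0,0,0,0,0,0,0,0,0,0,0,0,0,0,0,0,0,0,0,0,0,0,0,0,0,0]'; python3 -c "
from h import *
check();print('back');go(scan_tcp(60),RT)"
```

```text
time: 10.55
tool_pos: [565.8, -298.3, 135.2]
tcp_rot: [145.0, -0.0, 81.5]
ft_force: [-0.4, -0.5, -0.8]
finger_gap: 33.5
grip_force: 60.2
aim err in label frame [-0.5  0.2 -0.4] deg [0.05 0.01 0.02] t 10.55
time: 11.55
tool_pos: [565.8, -298.3, 135.1]
tcp_rot: [145.1, -0.0, 81.5]
ft_force: [0.7, -0.7, -2.3]
finger_gap: 33.6
grip_force: 60.2
aim err in label frame [-0.5  0.2 -0.4] deg [0.05 0.01 0.03] t 11.55
back
shift [-0.0002  0.0004 -0.0604] rot [-0.0009 -0.0002 -0.0005] dist 0.0604 deg 0.1
```

Held steady for two seconds. Now I'll retract along the normal and go back to above the pad.

```bash
python3 -m jog '[0,0,-0.01,0,0,0,0,0,-0.035,0,0,0,0,0,-0.07,0,0,0,0,0,-0.095,0,0,0,0,0,-0.1,0,0,0,0,0,-0.1,0,0,0]'
python3 -c "
from h import *
go([460.3,37.2,150],down(110))"
```

```text
time: 12.3
tool_pos: [509.2, -290.1, 217.3]
tcp_rot: [145.0, 0.0, 81.5]
ft_force: [0.4, 0.3, -2.1]
finger_gap: 33.5
grip_force: 60.4
shift [ 0.3164 -0.1179 -0.0004] rot [ 0.5977  0.1521 -0.4823] dist 0.3377 deg 44.9
```

```bash
python3 -m jog '[0.015,-0.006,0,0.03,0.008,-0.025,0.055,-0.02,0,0.1,0.025,-0.08,0.11,-0.04,0,0.2,0.05,-0.16,0.165,-0.06,0,0.31,0.08,-0.25,0.22,-0.082,0,0.42,0.107,-0.34,0.27,-0.1,0,0.51,0.13,-0.41,0.302,-0.113,0,0.57,0.145,-0.46,0.316,-0.118,0,0.598,0.152,-0.482]'
python3 -m jog '[0,0,0,0,0,0,0,0,0,0,0,0,0,0,0,0,0,0]'
python3 -c "
from h import *
go([460.3,37.2,33.5],down(110))"
```

```text
time: 13.3
tool_pos: [459.2, 39.4, 148.1]
tcp_rot: [-179.7, -0.1, 110.3]
ft_force: [0.2, 0.3, -1.5]
finger_gap: 33.1
grip_force: 60.1
time: 13.68
tool_pos: [460.4, 35.9, 150.0]
tcp_rot: [180.0, -0.0, 109.9]
ft_force: [0.5, -0.4, -1.5]
finger_gap: 33.1
grip_force: 60.2
shift [0.0012 0.0003 0.1165] rot [ 0.0003 -0.0002 -0.0019] dist 0.1165 deg 0.1
```

```bash
python3 -m jog '[0.001,0,0.015,0,0,0,0.001,0,0.045,0,0,0,0.001,0,0.075,0,0,0,0.001,0,0.098,0,0,0,0.001,0,0.108,0,0,0,0.001,0,0.112,0,0,0,0.001,0,0.114,0,0,0,0.001,0,0.115,0,0,0]'
python3 -m jog '[0,0,0,0,0,0,0,0,0,0,0,0]'
```

```text
time: 14.68
tool_pos: [460.6, 37.9, 35.4]
tcp_rot: [179.9, -0.0, 110.0]
ft_force: [-0.2, -0.1, -1.3]
finger_gap: 33.3
grip_force: 60.2
time: 14.92
tool_pos: [460.2, 38.0, 35.1]
tcp_rot: [180.0, -0.0, 110.0]
ft_force: [0.2, -0.2, -0.9]
finger_gap: 33.6
grip_force: 60.2
```

```bash
python3 -m jog '[0,0,0.001,0,0,0,0,0,0.002,0,0,0,0,0,0.002,0,0,0,0,0,0.002,0,0,0]'
```

```text
time: 15.42
tool_pos: [459.8, 38.0, 32.6]
tcp_rot: [-180.0, -0.1, 110.0]
ft_force: [0.4, -0.6, -1.8]
finger_gap: 33.5
grip_force: 60.3
```

```bash
python3 -m jog '[0,0,0.001,0,0,0,0,0,0.001,0,0,0,0,0,0.001,0,0,0]'; python3 -m jog '[0,0,0.001,0,0,0,0,0,0.001,0,0,0,0,0,0.001,0,0,0]'
```

```text
time: 15.8
tool_pos: [459.9, 38.0, 32.6]
tcp_rot: [-180.0, -0.0, 110.0]
ft_force: [-6.3, 0.0, 10.2]
finger_gap: 33.4
grip_force: 61.7
time: 16.18
tool_pos: [460.0, 38.0, 32.6]
tcp_rot: [-179.9, -0.0, 110.0]
ft_force: [-12.2, 0.6, 21.4]
finger_gap: 33.5
grip_force: 63.3
```

It is in contact. I'll ease off, then open and look.

```bash
python3 -m jog '[0,0,-0.0015,0,0,0,0,0,-0.0015,0,0,0,0,0,-0.0015,0,0,0]'; python3 -m jog '[0,0,0,0,0,0,0,0,0,0,0,0,0,0,0,0,0,0,0,0,0,0,0,0,0,0,0,0,0,0,0,0,0,0,0,0]' 1; python3 -m jog '[0,0,-0.01,0,0,0,0,0,-0.04,0,0,0,0,0,-0.09,0,0,0,0,0,-0.15,0,0,0,0,0,-0.2,0,0,0,0,0,-0.24,0,0,0,0,0,-0.25,0,0,0,0,0,-0.25,0,0,0]'
python3 - <<'E'
from h import *
p=r.snapshot("wrist"); save(p,"w4.png",s=1.4); w=cloud(p); g=p["pixels"].astype(int);z=w[...,2]
q=w[near(w,450,55,130)&(z>45)&(z<85)]; print("scanner",rect(q),np.median(q[:,2]))
k=near(w,454,52,140)&(g.sum(-1)<150)&(z<20)&(z>0); print("pad",rect(w[k]))
E
```

```text
time: 16.55
tool_pos: [460.2, 38.0, 32.5]
tcp_rot: [-180.0, -0.0, 110.0]
ft_force: [-2.7, 0.1, 6.0]
finger_gap: 33.7
grip_force: 61.1
time: 17.3
tool_pos: [459.9, 38.0, 32.2]
tcp_rot: [-180.0, -0.0, 110.0]
ft_force: [-0.2, -0.4, 0.8]
finger_gap: 85.5
grip_force: 0.0
time: 18.3
tool_pos: [460.3, 37.8, 282.8]
tcp_rot: [180.0, -0.0, 110.0]
ft_force: [0.1, 0.9, -0.9]
finger_gap: 85.3
grip_force: 0.0
scanner (array([454.4,  54.4]), array([ 50.6, 164.3]), np.float32(111.2)) 66.96421274123816
pad (array([454.2,  52.1]), array([ 98.3, 217.9]), np.float32(108.5))
```

View pics/w4.png

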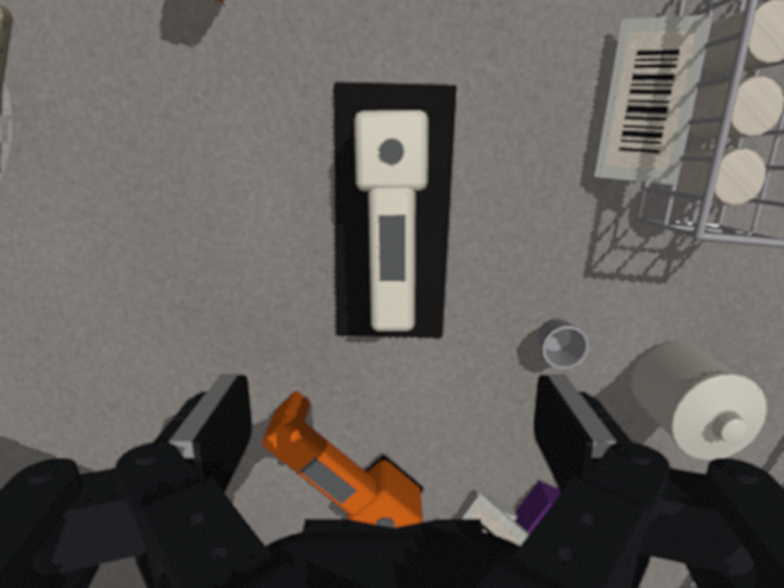

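The scanner lies on the pad, head at (391,150) and tail at (392,310). It is lengthwise and flat (top at z = 67 mm), and its centre is within about 3 mm of the pad's.

```bash
python3 -c "
from h import *
print(r.hand_in())"
```

```text
the job is handed in; nothing more can be done
None
```

I scanned the tray label, holding the window square and centred within about 1 mm, 100 mm away, for two seconds. I then laid the scanner back window down and lengthwise on its pad, and handed the job in at 18 s.

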